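# Take the dial padlock off the drug box and hold it up open

## Task

The lab's cream steel drug box is on day lock (only the last number is left to dial), and its brass padlock is to come off for a second person to witness. Slide the blue slide box along the bench, out from in front of the hasp, until all of it is past the line of the drug box's left side; then turn the padlock's black dial clockwise through its clicks until the red mark stands at the white index line, pull the padlock up so that its shackle draws fully open, and unhook it from the hasp. Finish while holding the open padlock in the gripper, dial up, its brass body at least 10 cm higher than the drug box's lid and nothing else touching it; do not put it down or let go, and leave the other things where they are.

Things in the scene. Friction and masses are not known exactly. Their poses are not given: they have to be found in the camera images.
- drug_box: cream painted steel box 152 x 182 x 92 mm, fixed to the bench; a bail handle on the lid reaches 107 mm. Origin: centre of its underside, on the bench; x from the front (hasp side, towards the robot) to the rear, y to the box's left, z up. Sides at y = +/-91 mm, front at x = -76 mm
- padlock: brass padlock standing loose on the hasp, dial up: round body 52 mm diameter, 42 mm high, about 0.4 kg in all. Origin: centre of the body's underside (shackle end), x from the shackle's heel to its toe (towards the box's rear), z up. It starts at x = -107 mm of drug_box; hasp and shackle let it turn about 0.1 rad and rise about 5 mm. It may be carried by body or dial
- dial (a joint): angle of the dial on the padlock, rad: 0 = red mark at the index line, positive = mark anticlockwise of it seen from above; turning clockwise lowers it. 10 click notches a turn (0.628 rad apart, 0.05 N m to pass); starts 1 to 3 notches positive; stops at -1.4 and 2.3. Only the notch at 0 frees the shackle, and it pulls in the last 0.2 rad by itself
- shackle (a joint): how far the shackle is drawn out of the padlock, m: 0 shut, 0.030 fully open (stop). 3 N of friction: it neither drops open nor shuts by itself. With the dial at 0, lifting the lock 35 mm catches the shackle's bow under the hasp and draws it fully out
- dial_grip (a point): point on the dial's axis, 10 mm above the brass body's top; good for the fingertips. The dial is a black knurled cylinder, 40 mm diameter, 18 mm high, from 42 to 60 mm above the padlock's origin
- lock_index (a point): white index line on top of the padlock's brass rim, 23 mm from the dial axis, on the heel (front) side
- dial_mark (a point): outer part of the red mark on the dial's top face, 18 mm from the dial axis; the mark is a bold red bar 6 mm wide from near the centre to the rim and down the side (the nine other notches have thin white ticks)
- toe_tip (a point): free end of the U shackle (8 mm rod; heel leg at x = -16, toe leg at x = +16 mm of padlock). Shut: toe up through the hasp hole and 8 mm into the body, bow's lowest side 20 mm under the body. Open: toe tip 22 mm, bow 50 mm under the body. To unhook, lower the lock till this tip is 3 to 12 mm under the flange's underside, draw forwards (-x of drug_box) 55 mm or more, lift
- slide_box: closed blue slide box, 91 x 160 x 39 mm, about 0.45 kg, too wide to grasp: push it. Origin: centre of its underside, x across the short side (rear), y along the long side (left), z up. It starts in front of the hasp, its rear face 45 to 60 mm from the padlock's axis, where it blocks the unhooking
- amber_bottle: amber reagent bottle with black cap, 49 mm diameter, 151 mm tall, right of the drug box; leave it alone. Origin: centre of its underside
- dropper_bottle: amber dropper bottle, 35 mm diameter, 98 mm tall, on the left; leave it alone. Origin: centre of its underside
- hasp_hole (a point): centre of the mouth of the 12 mm hole in the hasp, axes as drug_box. The hasp is a level steel flange on the box's front, 7 mm thick, 46 mm wide, top 62 mm and underside 55 mm above the bench; the hole is at x = -91 mm of the box; the flange ends at x = -137 mm with an 11 mm wide open slot (x = -137 to -117 mm) for the shackle's heel
- slide_front_left (a point): front left bottom corner of the slide box, at x = -45, y = +80 mm of slide_box
- slide_front_right (a point): front right bottom corner of the slide box, at x = -45, y = -80 mm of slide_box
- slide_rear_left (a point): rear left bottom corner of the slide box, at x = +46, y = +80 mm of slide_box
- slide_rear_right (a point): rear right bottom corner of the slide box, at x = +46, y = -80 mm of slide_box

How it is judged:
By the outcome, as a careful person would: the job done as asked, in the order asked, and still so for the second after the job is handed in, while the arm keeps its last pose, push and grip.
It also fails if it takes over 58 s, if anything falls off the work surface, if the arm or the gripper's body presses on something with over 40 N, if the wrist force passes 120 N, or if a joint passes its speed limit or range.

## Robot

A 6-joint arm with a two-finger parallel gripper is mounted at the origin on a cart in front of the work surface, level with it; the furniture and walls round the work are solid. World frame = base frame: x ahead of the robot, y to its left, z up, the work surface at z = 0. Lengths are in m, angles in degrees, forces in N, time in s.
With the tool pointing down it reaches from about 0.25 to 0.725 m from the base axis. Payload 9.7 kg.
Tool frame: the origin (TCP) lies between the finger pads; the fingertips stand 25 mm ahead of it and the grasp point (between the pads) lies 6 mm ahead of it; z points along the fingers, y is the line along which they close (so a half turn about z gives the same grasp; the last joint's range is limited). The gripper opens to 85 mm and grips with 20 to 120 N. Pads are 22 mm wide; open, the fingers measure 114 mm over their backs; the gripper's body (76 mm by 85 mm) begins 54 mm behind the grasp point. The pads swing forward as they close: fully open they stand 13 mm farther back than shut.
Start: joints at [66.349, 4.979, 10.078, 95.1, 0, 90], TCP at [0.221, 0.504, 0.256] pointing down, gripper open.
Joint ranges: [-179.16, 179.16], [-48.56, 103.87], [-65.8, 70.77], [-126.05, 130.52], [-82.76, 87.17], [-180, 180]. Speed limits (degrees/s): [127.2, 127.2, 147.25, 180, 180, 180].

## Interface

Orientations are given as [roll, pitch, yaw] about the fixed x, y, z axes, in that order (R = Rz(yaw) Ry(pitch) Rx(roll)).
In Python, from workcell import bot gives the robot as it stands.
- The arm moves only by the tool nudge_tcp, called after ">>>" as name(argument=value, ...), one argument or row to a line, values as JSON. Schema: {"type":"object","properties":{"segments":{"type":"array","items":{"type":"number"},"minItems":5,"maxItems":25},"grip_force":{"type":"number"},"only":{"type":"string"},"quiet":{"type":"boolean"},"lines":{"type":"string"}},"required":["segments"],"additionalProperties":false}. segments is one flat list of numbers that holds 1 to 5 rows one after another, with no inner brackets; each row has 5 numbers: dx, dy, dz in mm, then a turn about the tool's z in units of 10 degrees, then the finger opening in m; each row is the pose to reach, as a shift and turn from the pose commanded when the call began, along the tool's axes at that moment; what a row does not reach only later rows make up. A row lasts 1/12 s, in which the tool goes at most 0.0417 m and 7.16 degrees, less where a joint would pass 70% of its speed; a pose out of reach is approached as far as the arm can. The fingers move at their own pace and stop on an object; grip_force is the grip in N (left out, the last holds). Time passes only in rows, so rows that do not move let the fingers close. The tool returns the time, the measured TCP pose, the force, the opening and the grip force at its end. only (a regular expression) keeps the lines of the reply that match it, lines (a string "A,B") keeps lines A to B, and quiet returns only ok. Input that does not fit is refused with a message, and nothing moves.
- bot.get_obs(): the state, without advancing time (a new reading comes with each control period).
- bot.camera(name): name is "side" or "top" or "wrist"; returns the picture (400x640x3 uint8, blue, green, red); there is no depth.
- bot.camera_info(name): a dict with "mtx" (3x3 intrinsics, pixels), "k1" (the pictures are not rectified: a ray, as slopes to the right and down, at radius r is drawn at 1 + k1 r^2 times it, then the intrinsics apply), "extrinsics" (4x4, takes a point from camera to world coordinates). Camera axes: x right, y down, z forward; pixel columns grow to the right and rows downward; lengths in m; the calibration is good to about 2 mm. A picture is of the moment at which its call begins: read the wrist's pose just before it. camera_info takes no time and is no camera call; for the wrist camera it gives the pose at the moment of the call.
- bot.job_done(): hands the job in; it is judged then, once.
The state is a dict: "time": time; "q": joint angles; "qd": joint speeds; "joint_efforts": joint torques, N m; "ee_pos": TCP position; "tcp_rot": TCP orientation; "wrist_force": force on the tool from outside, world axes, zero at the start; "torque": the same for the moment, N m; "opening": finger opening in m; "grasp_force": force on a finger pad.
Only numpy, scipy, OpenCV 4.12 (cv2) and the standard library are available. Lean on these libraries where they do the work, as an engineer would, in place of code of your own. Each camera call takes 0.05 s, during which the arm holds its last target. There are 200 camera calls.

## Working session

There is one attempt and no reset: what is moved stays moved. The work goes in short steps, Python scripts to look and compute and a tool call to move; the robot and the scene stay as the last step left them, time stands still between calls to the robot, and variables do not carry over. Pictures are saved under pics/ and viewed, at most 10 in all, crops included, and the job is handed in when it is done.

```bash
ls; mkdir -p pics; cat > h.py <<'E'
import numpy as np,cv2
from workcell import bot
def ray(name,uv,info=None):
    i=info or bot.camera_info(name);K=np.array(i["mtx"]);k=i["k1"];T=np.array(i["extrinsics"])
    D=np.array([k,0,0,0,0.])
    p=cv2.undistortPoints(np.array(uv,float).reshape(-1,1,2),K,D)[:,0]
    d=np.c_[p,np.ones(len(p))]@T[:3,:3].T
    return T[:3,3],d
def onplane(name,uv,z,info=None):
    o,d=ray(name,uv,info);return o+d*((z-o[2])/d[:,2])[:,None]
def proj(name,P,info=None):
    i=info or bot.camera_info(name);K=np.array(i["mtx"]);T=np.linalg.inv(np.array(i["extrinsics"]))
    c=np.atleast_2d(P)@T[:3,:3].T+T[:3,3]
    return cv2.projectPoints(c,np.zeros(3),np.zeros(3),K,np.array([i["k1"],0,0,0,0.]))[0][:,0]
E
python3 - <<'E'
from h import *
for n in("top","side"):
    cv2.imwrite(f"pics/{n}0.png",bot.camera(n))
    i=bot.camera_info(n);print(n,i["mtx"],i["k1"],np.round(i["extrinsics"],3).tolist())
o=bot.get_obs();print(o["time"],o["ee_pos"],o["tcp_rot"],o["opening"])
E
```

```text
pics
workcell.py
top [[437.14566944   0.         319.0061598 ]
 [  0.         437.14566944 204.72017013]
 [  0.           0.           1.        ]] -0.05489496647030738 [[0.02, -0.995, 0.096, 0.433], [-1.0, -0.018, 0.025, 0.153], [-0.023, -0.096, -0.995, 1.438], [0.0, 0.0, 0.0, 1.0]]
side [[456.43675165   0.         319.21865789]
 [  0.         456.43675165 203.60622208]
 [  0.           0.           1.        ]] 0.000498862030050753 [[-0.958, -0.155, 0.243, 0.23], [-0.287, 0.451, -0.845, 1.365], [0.021, -0.879, -0.476, 0.772], [0.0, 0.0, 0.0, 1.0]]
0.1 [0.22057015 0.50364074 0.25566769] [-1.79933083e+02 -4.05481905e-04  1.56345483e+02] 0.08535614042401293
```

View pics/top0.png

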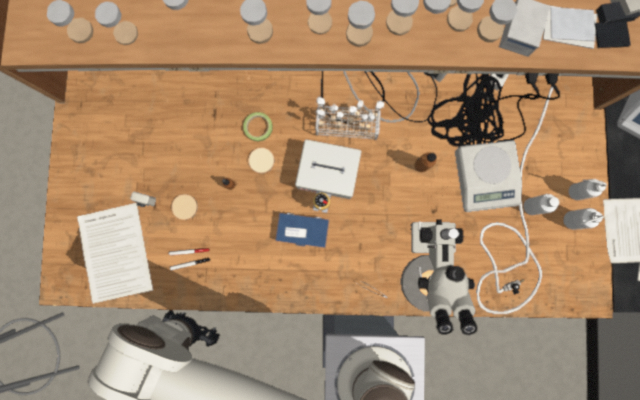

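View pics/side0.png

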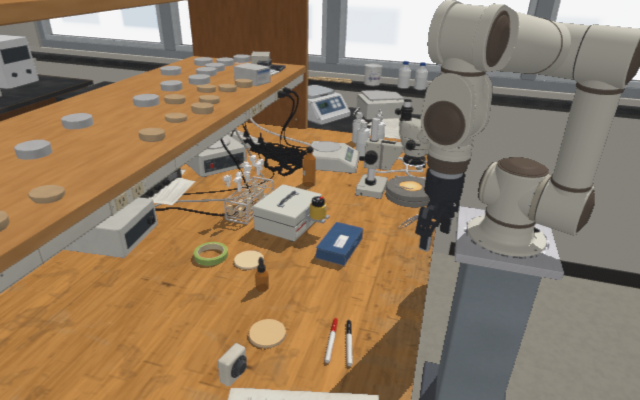

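The top view shows the drug box near (329,168), the padlock at (321,202), the slide box at (303,230), the dropper bottle at (228,184) and the amber bottle at (426,162). The side view agrees.

```bash
python3 - <<'E'
from h import *
im=cv2.imread("pics/top0.png")
hsv=cv2.cvtColor(im,cv2.COLOR_BGR2HSV)
def big(m,box):
    z=np.zeros_like(m);x0,y0,x1,y1=box;z[y0:y1,x0:x1]=m[y0:y1,x0:x1]
    c=max(cv2.findContours(z,0,1)[0],key=cv2.contourArea);return cv2.minAreaRect(c),cv2.contourArea(c)
b,a=big(cv2.inRange(hsv,(100,100,30),(125,255,255)),(250,190,350,260))
bp=cv2.boxPoints(b);print("slide",bp.tolist(),a);P=onplane("top",bp,.039);print(P.round(4).tolist(),P.mean(0))
d,a=big(cv2.inRange(hsv,(0,0,150),(180,60,255)),(285,130,375,205))
bp=cv2.boxPoints(d);print("box",bp.tolist(),a);P=onplane("top",bp,.092);print(P.round(4).tolist(),P.mean(0))
k=big(cv2.inRange(hsv,(0,0,0),(180,255,60)),(305,188,340,215));print("dial",k,onplane("top",[k[0][0]],.06))
c=cv2.resize(im[120:260,200:460],None,fx=3,fy=3,interpolation=2)
z=cv2.resize(im[185:220,300:345],(540,420)[::1],interpolation=2)
cv2.imwrite("pics/c1.png",np.vstack([cv2.resize(im[135:250,215:360],(640,508))[:300]*0+cv2.resize(im[185:220,295:345],(640,300),interpolation=2),cv2.resize(im[130:250,265:445],(640,300))]))
print("bottles",onplane("top",[[231,182],[430,156]],[0.098,0.151]) if 0 else (onplane("top",[[228,181]],.098),onplane("top",[[431,158]],.15)))
E
```

```text
slide [[277.0923156738281, 240.26158142089844], [280.3384704589844, 214.29234313964844], [326.6153869628906, 220.0769500732422], [323.3692321777344, 246.0461883544922]] 1115.0
[[0.4507, 0.3191, 0.039], [0.5342, 0.311, 0.039], [0.5185, 0.1619, 0.039], [0.4354, 0.1706, 0.039]] [0.48469245 0.24065715 0.039     ]
box [[294.0000305175781, 189.0], [304.1153869628906, 138.42306518554688], [361.4230651855469, 149.88461303710938], [351.3077087402344, 200.4615478515625]] 2708.0
[[0.61, 0.2647, 0.092], [0.771, 0.2371, 0.092], [0.7371, 0.0567, 0.092], [0.5774, 0.0863, 0.092]] [0.67388514 0.16120174 0.092     ]
dial (((320.300048828125, 199.4000244140625), (8.049844741821289, 8.497057914733887), 26.56505012512207), 12.5) [[0.58242843 0.18297716 0.06      ]]
bottles (array([[0.63090205, 0.47124231, 0.098     ]]), array([[ 0.7029977 , -0.14718576,  0.15      ]]))
```

View pics/c1.png

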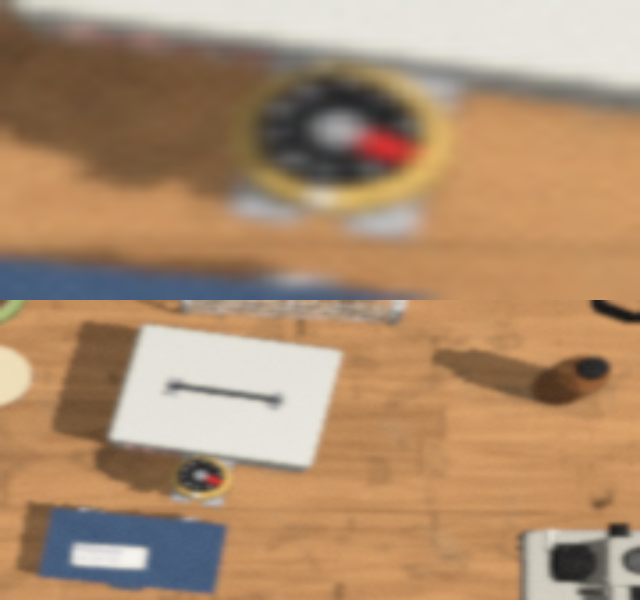

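```bash
cat >> h.py <<'E'
def go(P,yaw):
    from scipy.spatial.transform import Rotation as Ro
    o=bot.get_obs();R=Ro.from_euler("xyz",o["tcp_rot"],degrees=True).as_matrix()
    y0=np.degrees(np.arctan2(R[1,0],R[0,0]))
    print("shift",(R.T@(np.array(P)-o["ee_pos"])).round(4),"turn",round(-((yaw-y0+180)%360-180),2),"| pos",np.round(o["ee_pos"],4),"yaw",round(y0,2),"q",np.round(o["q"],1),"t",o["time"])
E
python3 -c "
from h import *
go((.477,.105,.2),84)"
```

```text
shift [-0.3948 -0.2622  0.056 ] turn 72.35 | pos [0.2206 0.5036 0.2557] yaw 156.35 q [66.3  5.  10.  95.1  0.  90. ] t 0.1
```

Units first: shifts go in mm and turns go in units of 10 degrees. So -0.16 m is -160, -0.105 m is -105, 30 degrees is 3.

>>> nudge_tcp(
  segments=[-32,-21,0,0.6,0.06,-64,-42,0,1.2,0.06,-96,-63,0,1.8,0.06,-128,-84,0,2.4,0.06,-160,-105,0,3,0.06],
)

```text
time: 0.52
ee_pos: [0.3255, 0.3418, 0.2559]
tcp_rot: [-180.0, 0.0, 126.1]
wrist_force: [1.0, 0.7, 0.2]
opening: 0.0597
grasp_force: 0.0
```

```bash
python3 -c "
from h import *
go((.477,.105,.2),84)"
```

```text
shift [-0.2806 -0.017   0.056 ] turn 42.09 | pos [0.3255 0.3418 0.2559] yaw 126.09 q [ 46.4  -5.6  -0.5  95.1  -0.  100.3] t 0.5167
```

>>> nudge_tcp(
  segments=[-38,-2,0,0.6,0.06,-76,-4,0,1.2,0.06,-114,-7,0,1.8,0.06,-152,-9,0,2.4,0.06,-190,-11,10,3,0.06],
)

```text
time: 0.93
ee_pos: [0.4298, 0.1823, 0.2476]
tcp_rot: [179.9, -0.0, 96.1]
wrist_force: [0.9, 0.6, -0.1]
opening: 0.0598
grasp_force: 0.0
```

```bash
python3 - <<'E'
from h import *
go((.477,.105,.045),84)
info=bot.camera_info("wrist");cv2.imwrite("pics/w1.png",bot.camera("wrist"))
import pickle;pickle.dump(info,open("w1.pkl","wb"))
E
```

```text
shift [-0.082   0.0383  0.2026] turn 12.06 | pos [0.4298 0.1823 0.2476] yaw 96.06 q [ 23.   -6.7  -2.4  94.1   0.  106.9] t 0.9333
```

View pics/w1.png

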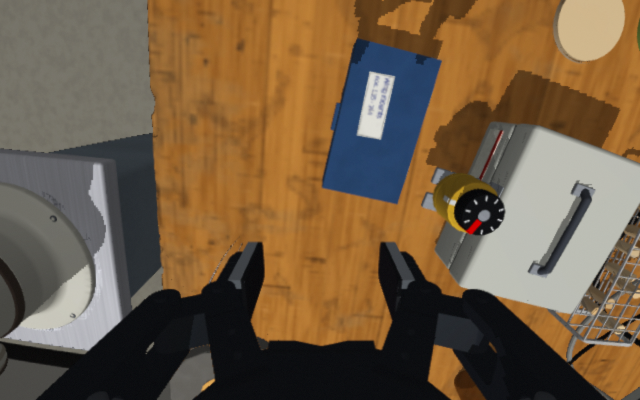

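The wrist view shows the slide box at about (382,122), the dial at (479,212) with its red mark at about (472,228), and the lid to the right.

```bash
python3 - <<'E'
from h import *
import pickle;I=pickle.load(open("w1.pkl","rb"))
im=cv2.imread("pics/w1.png");hsv=cv2.cvtColor(im,cv2.COLOR_BGR2HSV)
m=cv2.inRange(hsv,(100,110,50),(125,255,255));m=cv2.morphologyEx(m,cv2.MORPH_OPEN,np.ones((9,9)))
c=max(cv2.findContours(m,0,1)[0],key=cv2.contourArea)
c=onplane("wrist",c[:,0],.039,I)[:,:2]
r=cv2.minAreaRect((c*1000).astype(np.float32));print("slide",r,cv2.boxPoints(r).round(1).tolist())
z=np.zeros(m.shape,np.uint8);z[180:245,445:515]=1
k=cv2.morphologyEx(cv2.inRange(hsv,(0,0,0),(180,255,70))*z,cv2.MORPH_OPEN,np.ones((3,3)))
red=(cv2.inRange(hsv,(0,150,120),(8,255,255))|cv2.inRange(hsv,(172,150,120),(180,255,255)))*z
both=cv2.morphologyEx(k|red,cv2.MORPH_CLOSE,np.ones((9,9)))
c=max(cv2.findContours(both,0,1)[0],key=cv2.contourArea)
e=cv2.minEnclosingCircle(c);print("dial px",e,cv2.fitEllipse(c))
C=onplane("wrist",[e[0]],.122,I)[0];print("dial",C)
v,u=np.nonzero(red);R=onplane("wrist",np.c_[u,v],.122,I);d=R.mean(0)-C;print("mark dir",np.degrees(np.arctan2(d[1],d[0])),np.hypot(*d[:2]))
l=np.zeros(m.shape,np.uint8);l[120:320,430:]=1
g=cv2.inRange(hsv,(0,0,140),(180,40,255))*l
g=cv2.morphologyEx(g,cv2.MORPH_OPEN,np.ones((9,9)))
q=onplane("wrist",[[536,124],[479,276],[440,262],[500,124]],.092,I);print("lid guess",q.round(4).tolist())
cv2.imwrite("pics/z1.png",cv2.resize(im[100:320,420:640],(600,600)))
E
```

```text
slide ((484.8067932128906, 241.15301513671875), (157.96092224121094, 93.87152099609375), 83.31273651123047) [[429.0, 168.1999969482422], [522.2000122070312, 157.1999969482422], [540.5999755859375, 314.1000061035156], [447.3999938964844, 325.1000061035156]]
dial px ((481.8955993652344, 207.82382202148438), 28.756425857543945) ((479.7152099609375, 209.54100036621094), (45.009193420410156, 53.45615005493164), 42.98429870605469)
dial [0.57355218 0.18609762 0.122     ]
mark dir -98.764085791305 0.018612028992109016
lid guess [[0.6223, 0.2629, 0.092], [0.6106, 0.1009, 0.092], [0.5639, 0.1137, 0.092], [0.5878, 0.2586, 0.092]]
```

View pics/z1.png

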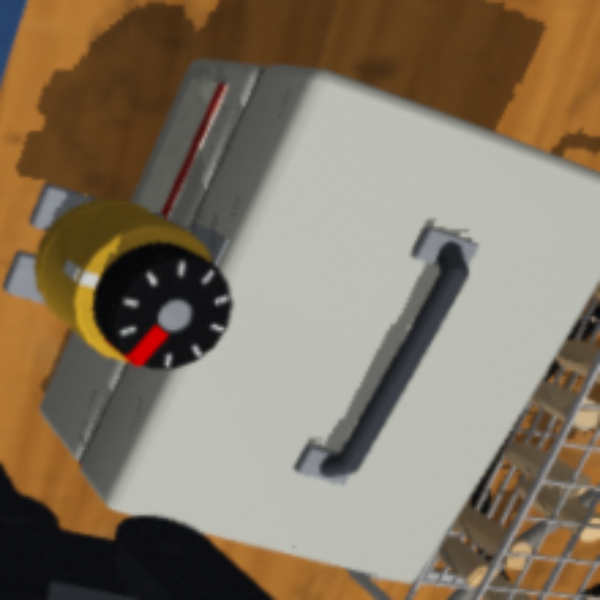

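Crop: the dial hub is at crop (176,315), i.e. pixel (484.5,215.5). The red mark tip is at (133,358), the white index at (80,273), and the lid's front corners at (318,70) and (112,508).

```bash
python3 - <<'E'
from h import *
import pickle;I=pickle.load(open("w1.pkl","rb"))
f=lambda p,z:onplane("wrist",[[420+p[0]*.36667,100+p[1]*.36667]],z,I)[0]
a,b=f((318,70),.092),f((112,508),.092);print("lid FL,FR",a.round(4),b.round(4),np.linalg.norm(a-b),"yaw",np.degrees(np.arctan2(-(a-b)[0],(a-b)[1])))
h=f((176,315),.122);m=f((133,358),.122);i=f((80,273),.104)
print("hub",h,"mark",m,np.degrees(np.arctan2(*(m-h)[[1,0]])),"idx",i,np.degrees(np.arctan2(*(i-h)[[1,0]])),np.linalg.norm((m-h)[:2]),np.linalg.norm((i-h)[:2]))
y=np.radians(-10)
R=np.array([[np.cos(y),-np.sin(y)],[np.sin(y),np.cos(y)]])
mid=(a+b)[:2]/2;print("box origin from lid",mid+R@[.076,0],"lock pred",mid+R@[-.031,0])
E
```

```text
lid FL,FR [0.6234 0.2615 0.092 ] [0.5942 0.0866 0.092 ] 0.17735323915451134 yaw -9.467489833968585
hub [0.57794976 0.17925099 0.122     ] mark [0.56751524 0.16285553 0.122     ] -122.47380974877586 idx [0.55145453 0.18506867 0.104     ] 167.61582212603983 0.01943425295382515 0.027126426625522386
box origin from lid [0.68364546 0.1608328 ] lock pred [0.57827103 0.17941316]
```

```bash
python3 -c "
from h import *
go((.470,.112,.24),83.3);go((.470,.112,.04),83.3)"
```

```text
shift [-0.069   0.0316  0.0047] turn 12.11 | pos [0.4321 0.1777 0.2445] yaw 95.41 q [ 2.24e+01 -6.50e+00 -2.60e+00  9.40e+01 -1.00e-01  1.07e+02] t 0.9833
shift [-0.0685  0.0316  0.2047] turn 12.11 | pos [0.4321 0.1777 0.2445] yaw 95.41 q [ 2.24e+01 -6.50e+00 -2.60e+00  9.40e+01 -1.00e-01  1.07e+02] t 0.9833
```

>>> nudge_tcp(
  segments=[-37,16,0,0.6,0.06,-74,33,0,1.28,0.06,-74,33,40,1.28,0.06,-74,33,80,1.28,0.06,-74,33,120,1.28,0.06],
)

```text
time: 1.4
ee_pos: [0.4702, 0.1131, 0.1248]
tcp_rot: [180.0, -0.0, 83.4]
wrist_force: [0.0, -0.4, -1.0]
opening: 0.0601
grasp_force: 0.0
```

```bash
python3 -c "
from h import *
go((.470,.112,.04),83.3)"
```

```text
shift [-0.0011 -0.0001  0.0848] turn 0.14 | pos [0.4702 0.1131 0.1248] yaw 83.44 q [ 13.5  -4.7 -14.2  80.5   0.  110.1] t 1.4
```

In the tool's units: 0.079 m is 79, 0.04 m is 40.

>>> nudge_tcp(
  segments=[0,0,40,0,0.06,0,0,79,0,0.06,0,0,79,0,0.06],
)

```text
time: 1.65
ee_pos: [0.4652, 0.1128, 0.0397]
tcp_rot: [-179.4, 0.2, 83.5]
wrist_force: [-1.6, -1.1, -0.3]
opening: 0.0598
grasp_force: 0.0
```

>>> nudge_tcp(
  segments=[20,0,0,0,0.06,30,0,0,0,0.06,40,0,0,0,0.06,50,0,0,0,0.06,60,0,0,0,0.06],
)

```text
time: 2.07
ee_pos: [0.4773, 0.1742, 0.0489]
tcp_rot: [179.9, 0.0, 83.6]
wrist_force: [-0.8, -5.0, 3.9]
opening: 0.06
grasp_force: 2.7
```

```bash
python3 -c "
from h import *
go((.49,.322,.04),83.3)"
```

```text
shift [ 0.1483 -0.004   0.0089] turn 0.25 | pos [0.4773 0.1742 0.0489] yaw 83.55 q [ 2.010e+01  4.000e-01 -1.770e+01  7.180e+01 -1.000e-01  1.165e+02] t 2.0667
```

In the tool's units: 0.06 m is 60, 0.048 m is 48.

>>> nudge_tcp(
  segments=[12,0,4,0,0.06,24,0,8,0,0.06,36,0,8,0,0.06,48,0,8,0,0.06,60,0,8,0,0.06],
)

```text
time: 2.48
ee_pos: [0.4836, 0.2342, 0.0399]
tcp_rot: [180.0, 0.0, 83.6]
wrist_force: [-0.6, -4.9, 1.7]
opening: 0.0601
grasp_force: 2.2
```

>>> nudge_tcp(
  segments=[12,0,0,0,0.06,24,0,0,0,0.06,36,0,0,0,0.06,48,0,0,0,0.06,60,0,0,0,0.06],
)

```text
time: 2.9
ee_pos: [0.4903, 0.2939, 0.0398]
tcp_rot: [180.0, 0.0, 83.5]
wrist_force: [-0.2, -4.6, 4.4]
opening: 0.0598
grasp_force: 2.6
```

```bash
python3 - <<'E'
from h import *
go((.49,.322,.04),83.3)
im=bot.camera("top");cv2.imwrite("pics/t2.png",im)
hsv=cv2.cvtColor(im,cv2.COLOR_BGR2HSV);m=cv2.inRange(hsv,(100,100,30),(125,255,255));m[:,:200]=0;m[:,350:]=0;m[:190]=0;m[260:]=0
c=max(cv2.findContours(m,0,1)[0],key=cv2.contourArea);r=cv2.minAreaRect((onplane("top",c[:,0],.039)[:,:2]*1000).astype(np.float32))
b=cv2.boxPoints(r);print(r,b.round(),(b@[.17,.985]).round())
E
```

```text
shift [ 0.0279 -0.0034 -0.0002] turn 0.25 | pos [0.4903 0.2939 0.0398] yaw 83.55 q [ 31.    9.3  -9.2  71.5  -0.  127.4] t 2.9
((491.7131042480469, 446.29058837890625), (26.18865966796875, 46.69614028930664), 82.6180191040039) [[467. 436.]
 [513. 430.]
 [517. 456.]
 [470. 462.]] [509. 511. 537. 535.]
```

>>> nudge_tcp(
  segments=[12,0,0,0,0.06,24,0,0,0,0.06,32,0,0,0,0.06,32,0,0,0,0.06],
)

```text
time: 3.28
ee_pos: [0.4937, 0.3264, 0.0392]
tcp_rot: [180.0, -0.1, 83.6]
wrist_force: [0.1, 0.6, -0.1]
opening: 0.0598
grasp_force: 0.0
```

>>> nudge_tcp(
  segments=[-20,0,0,0,0.06,-30,0,-30,0,0.06,-30,0,-70,0,0.06,-30,0,-110,0,0.06,-30,0,-150,0,0.06],
)

```text
time: 3.7
ee_pos: [0.4898, 0.2945, 0.1909]
tcp_rot: [-180.0, -0.0, 83.5]
wrist_force: [0.9, 0.6, -0.3]
opening: 0.06
grasp_force: 0.0
```

```bash
python3 -c "
from h import *
go((.52,.10,.25),83)"
```

```text
shift [-0.1899  0.0518 -0.0592] turn 0.54 | pos [0.4898 0.2945 0.1909] yaw 83.54 q [ 31.    7.1   5.1  88.    0.  127.5] t 3.7
```

>>> nudge_tcp(
  segments=[-38,10,-12,0,0.08,-76,21,-24,0,0.08,-114,31,-36,0,0.08,-152,42,-48,0,0.08,-190,52,-60,0,0.08],
)

```text
time: 4.12
ee_pos: [0.5205, 0.0987, 0.25]
tcp_rot: [180.0, -0.1, 83.6]
wrist_force: [0.6, -0.5, 0.7]
opening: 0.08
grasp_force: 0.0
```

>>> nudge_tcp(
  segments=[0,30,0,0,0.08,0,30,0,0,0.08],
)

```text
time: 4.28
ee_pos: [0.5535, 0.0945, 0.2489]
tcp_rot: [179.9, -0.1, 83.3]
wrist_force: [0.7, 0.1, -0.7]
opening: 0.08
grasp_force: 0.0
```

```bash
python3 - <<'E'
from h import *
go((.578,.179,.2),170)
I=bot.camera_info("wrist");im=bot.camera("wrist");cv2.imwrite("pics/w2.png",im)
import pickle;pickle.dump(I,open("w2.pkl","wb"));print(proj("wrist",[[.578,.179,.122]],I))
hsv=cv2.cvtColor(im,cv2.COLOR_BGR2HSV);m=cv2.inRange(hsv,(100,110,50),(125,255,255));m=cv2.morphologyEx(m,cv2.MORPH_OPEN,np.ones((9,9)))
def rep(im,m,n,I):
    c=max(cv2.findContours(m,0,1)[0],key=cv2.contourArea);r=cv2.minAreaRect((onplane(n,c[:,0],.039,I)[:,:2]*1000).astype(np.float32))
    b=cv2.boxPoints(r);print(n,np.round(r[0]),np.round(r[1]),b.round().tolist(),(b@[.17,.985]).round())
if m.any(): rep(im,m,"wrist",I)
im=bot.camera("top");hsv=cv2.cvtColor(im,cv2.COLOR_BGR2HSV);m=cv2.inRange(hsv,(100,100,30),(125,255,255));m[:,:180]=0;m[:,350:]=0;m[:190]=0;m[260:]=0
rep(im,m,"top",bot.camera_info("top"))
E
```

```text
shift [0.0867 0.0144 0.049 ] turn -86.67 | pos [0.5535 0.0945 0.2489] yaw 83.33 q [  9.7   6.3  10.7  94.3   0.  106.3] t 4.2833
[[337.81813433  89.22525809]]
top [503. 416.] [153.  83.] [[453.0, 344.0], [536.0, 335.0], [552.0, 487.0], [469.0, 496.0]] [416. 422. 574. 569.]
```

View pics/w2.png

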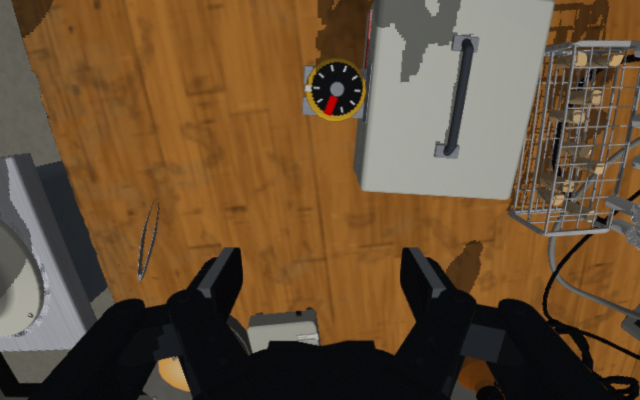

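The hub appears at (337,89), where I predicted it, with the red mark at (331,104) and the index at (308,88). The slide box is about 45 mm past the drug box's left line. Next I move over the dial.

>>> nudge_tcp(
  segments=[20,3,0,-0.7,0.07,40,6,0,-1.4,0.07,60,10,0,-2.1,0.07,80,14,0,-2.8,0.07,87,14,0,-3.5,0.07],
)

```text
time: 4.8
ee_pos: [0.5737, 0.1847, 0.2488]
tcp_rot: [-180.0, -0.1, 119.0]
wrist_force: [-0.0, 0.4, 0.2]
opening: 0.0698
grasp_force: 0.0
```

>>> nudge_tcp(
  segments=[0,0,0,-0.7,0.07,0,0,0,-1.4,0.07,0,0,0,-2.1,0.07,0,0,0,-2.8,0.07,0,0,0,-3.5,0.07],
)

```text
time: 5.22
ee_pos: [0.5732, 0.1827, 0.2493]
tcp_rot: [180.0, -0.0, 154.0]
wrist_force: [0.6, 0.2, -0.3]
opening: 0.0699
grasp_force: 0.0
```

>>> nudge_tcp(
  segments=[0,0,20,-0.7,0.07,0,0,40,-1.4,0.07,0,0,50,-1.7,0.07,0,0,50,-1.7,0.07],
)

```text
time: 5.55
ee_pos: [0.5724, 0.1823, 0.1966]
tcp_rot: [-179.9, -0.2, 170.8]
wrist_force: [-0.3, -0.7, -0.0]
opening: 0.0699
grasp_force: 0.0
```

```bash
python3 -c "
from h import *
go((.578,.179,.132),170)"
```

```text
shift [-0.0063 -0.0022  0.0646] turn 0.77 | pos [0.5724 0.1823 0.1966] yaw 170.77 q [17.7 11.4 10.6 89.5  0.  26.9] t 5.55
```

>>> nudge_tcp(
  segments=[-6,-2,30,0.1,0.07,-6,-2,55,0.1,0.07,-6,-2,65,0.1,0.07,-6,-2,65,0.1,0.07],
)

```text
time: 5.88
ee_pos: [0.5782, 0.1789, 0.1323]
tcp_rot: [-179.9, -0.2, 169.5]
wrist_force: [-0.8, 0.4, 0.0]
opening: 0.0698
grasp_force: 0.0
```

>>> nudge_tcp(
  segments=[0,0,0,0,0.03,0,0,0,0,0.03,0,0,0,0,0.03,0,0,0,0,0.03,0,0,0,0,0.03],
  grip_force=30,
)

```text
time: 6.3
ee_pos: [0.5804, 0.1793, 0.1366]
tcp_rot: [179.9, 0.2, 169.6]
wrist_force: [-0.6, 1.0, 6.8]
opening: 0.0381
grasp_force: 29.8
```

```bash
python3 -c "
from h import *
go((.578,.179,.132),170)"
```

```text
shift [ 0.0023 -0.0007  0.0046] turn -0.45 | pos [0.5804 0.1793 0.1366] yaw 169.55 q [17.2 11.9  4.6 82.5  0.  27.6] t 6.3
```

>>> nudge_tcp(
  segments=[0,0,-3,0,0.03,0,0,-5,0.6,0.03,0,0,-5,1.2,0.03,0,0,-5,1.8,0.03,0,0,-5,2.4,0.03],
)

```text
time: 6.72
ee_pos: [0.5796, 0.1784, 0.1395]
tcp_rot: [-180.0, 0.0, 145.2]
wrist_force: [-1.4, -1.7, -2.9]
opening: 0.0385
grasp_force: 31.0
```

>>> nudge_tcp(
  segments=[0,0,0,0.6,0.03,0,0,0,1.2,0.03,0,0,0,1.8,0.03,0,0,0,2.4,0.03,0,0,0,3,0.03],
)

```text
time: 7.13
ee_pos: [0.5793, 0.1783, 0.1391]
tcp_rot: [-179.9, 0.0, 115.2]
wrist_force: [0.1, -0.1, -4.0]
opening: 0.0383
grasp_force: 31.0
```

>>> nudge_tcp(
  segments=[0,0,0,0.6,0.03,0,0,0,1.2,0.03,0,0,0,1.8,0.03,0,0,0,2.4,0.03,0,0,0,2.4,0.03],
)

```text
time: 7.55
ee_pos: [0.5787, 0.1783, 0.1389]
tcp_rot: [-179.8, 0.1, 91.3]
wrist_force: [-4.5, -1.7, -3.0]
opening: 0.0381
grasp_force: 31.1
```

```bash
python3 -c "
from h import *
o=bot.get_obs();print(o['torque']);go((.578,.179,.132),170)"
```

```text
[-0.41190999  1.28322414  0.03491595]
shift [ 0.0007 -0.0006  0.0069] turn -78.73 | pos [0.5787 0.1783 0.1389] yaw 91.27 q [ 17.1  12.    5.   83.1  -0.  105.9] t 7.55
```

In the tool's units: 0.004 m is 4.

>>> nudge_tcp(
  segments=[0,0,4,0,0.03,0,0,4,0,0.07,0,0,4,0,0.07,0,0,4,0,0.07],
)

```text
time: 7.88
ee_pos: [0.5801, 0.1789, 0.1358]
tcp_rot: [179.9, -0.0, 91.7]
wrist_force: [0.1, -0.5, -0.1]
opening: 0.0701
grasp_force: 0.0
```

>>> nudge_tcp(
  segments=[0,0,-30,0,0.07,0,0,-60,0,0.07,-30,0,-90,0,0.07,-60,0,-115,0,0.07,-85,0,-115,0,0.07],
)

```text
time: 8.3
ee_pos: [0.5832, 0.0929, 0.2566]
tcp_rot: [179.5, -0.1, 91.7]
wrist_force: [0.9, -1.0, 0.8]
opening: 0.0703
grasp_force: 0.0
```

>>> nudge_tcp(
  segments=[0,0,0,0,0.07,0,0,0,0,0.07],
)

```text
time: 8.47
ee_pos: [0.5824, 0.0928, 0.251]
tcp_rot: [179.9, -0.0, 91.5]
wrist_force: [-0.1, 0.5, -0.6]
opening: 0.0701
grasp_force: 0.0
```

```bash
python3 - <<'E'
from h import *
go((.578,.179,.2),170)
I=bot.camera_info("wrist");im=bot.camera("wrist")
import pickle;pickle.dump(I,open("w3.pkl","wb"));p=proj("wrist",[[.578,.179,.122]],I)[0];print(p)
x,y=p.astype(int);x0,y0=max(x-70,0),max(y-70,0);print(x0,y0)
cv2.imwrite("pics/w3.png",im);cv2.imwrite("pics/w3c.png",cv2.resize(im[y0:y0+140,x0:x0+140],(560,560),interpolation=2))
E
```

```text
shift [ 0.0863 -0.0022  0.051 ] turn -78.51 | pos [0.5824 0.0928 0.251 ] yaw 91.49 q [ 9.  10.4 15.5 95.   0.  97.6] t 8.4667
[316.70362167  89.5978944 ]
246 19
```

View pics/w3c.png

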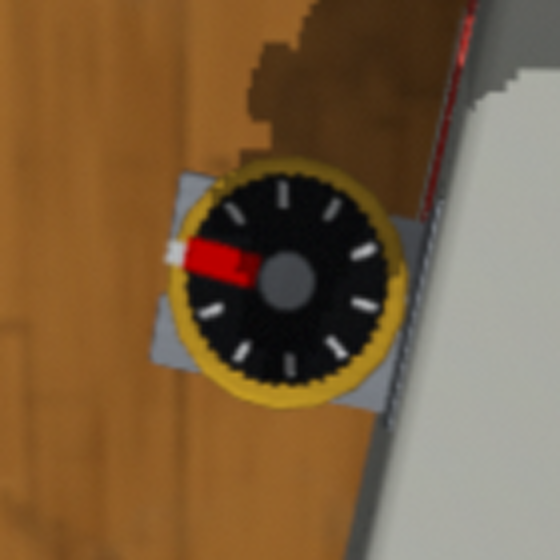

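The red mark now stands at the white index line: crop (185,252) against (177,252), with the hub at (288,280). Next I grip the brass body.

In the tool's units: 0.08 m is 80, 0.086 m is 86, -28 degrees is -2.8.

>>> nudge_tcp(
  segments=[20,0,0,-0.7,0.08,40,0,0,-1.4,0.08,60,0,0,-2.1,0.08,80,-1,0,-2.8,0.08,86,-2,0,-3.5,0.08],
)

```text
time: 8.93
ee_pos: [0.577, 0.1831, 0.2493]
tcp_rot: [-180.0, -0.1, 127.1]
wrist_force: [0.0, 0.1, 0.2]
opening: 0.0795
grasp_force: 0.0
```

>>> nudge_tcp(
  segments=[0,0,0,-0.7,0.08,0,0,0,-1.4,0.08,0,0,0,-2.1,0.08,0,0,0,-2.8,0.08,0,0,0,-3.5,0.08],
)

```text
time: 9.35
ee_pos: [0.5773, 0.181, 0.2495]
tcp_rot: [-180.0, -0.1, 162.0]
wrist_force: [-0.7, -0.2, 0.3]
opening: 0.0802
grasp_force: 0.0
```

>>> nudge_tcp(
  segments=[0,0,20,-0.6,0.08,0,0,50,-0.9,0.08,0,0,50,-0.9,0.08],
)

```text
time: 9.6
ee_pos: [0.5755, 0.1803, 0.194]
tcp_rot: [-179.8, -0.4, 170.8]
wrist_force: [-0.4, 0.2, -1.1]
opening: 0.0805
grasp_force: 0.0
```

```bash
python3 -c "
from h import *
go((.577,.179,.102),170)"
```

```text
shift [-0.0024 -0.0007  0.092 ] turn 0.8 | pos [0.5755 0.1803 0.194 ] yaw 170.8 q [17.4 12.  11.  89.5  0.  26.6] t 9.6
```

>>> nudge_tcp(
  segments=[-2,-1,30,0,0.08,-2,-1,55,0,0.08,-2,-1,75,0,0.08,-2,-1,92,0,0.08,-2,-1,92,0,0.08],
)

```text
time: 10.02
ee_pos: [0.5778, 0.1787, 0.1052]
tcp_rot: [-179.9, -0.3, 170.5]
wrist_force: [-0.3, -0.2, -0.6]
opening: 0.0797
grasp_force: 0.0
```

>>> nudge_tcp(
  segments=[0,0,0,0,0.04,0,0,0,0,0.04,0,0,0,0,0.04,0,0,0,0,0.04,0,0,0,0,0.04],
  grip_force=60,
)

```text
time: 10.43
ee_pos: [0.5804, 0.1789, 0.1108]
tcp_rot: [179.9, 0.2, 170.5]
wrist_force: [-1.3, 1.0, 6.0]
opening: 0.0497
grasp_force: 63.3
```

```bash
python3 -c "
from h import *
go((.577,.179,.102),170)"
```

```text
shift [ 0.0034 -0.0005  0.0088] turn 0.54 | pos [0.5804 0.1789 0.1108] yaw 170.54 q [17.1 12.2  2.1 79.7  0.  26.6] t 10.4333
```

In the tool's units: -0.03 m is -30, -0.024 m is -24.

>>> nudge_tcp(
  segments=[0,0,-6,0,0.04,0,0,-12,0,0.04,0,0,-18,0,0.04,0,0,-24,0,0.04,0,0,-30,0,0.04],
)

```text
time: 10.85
ee_pos: [0.5793, 0.1785, 0.1387]
tcp_rot: [180.0, -0.0, 170.6]
wrist_force: [-0.3, 2.8, -6.6]
opening: 0.0499
grasp_force: 63.1
```

>>> nudge_tcp(
  segments=[0,0,0,0,0.04,0,0,0,0,0.04],
)

```text
time: 11.02
ee_pos: [0.5798, 0.1785, 0.139]
tcp_rot: [180.0, 0.1, 170.5]
wrist_force: [-0.4, 2.1, -3.0]
opening: 0.05
grasp_force: 63.3
```

In the tool's units: -0.007 m is -7, -0.005 m is -5.

>>> nudge_tcp(
  segments=[0,0,-3,0,0.04,0,0,-5,0,0.04,0,0,-7,0,0.04,0,0,-7,0,0.04],
)

```text
time: 11.35
ee_pos: [0.5794, 0.1784, 0.1455]
tcp_rot: [180.0, -0.0, 170.6]
wrist_force: [0.3, 2.8, -4.7]
opening: 0.0495
grasp_force: 63.9
```

>>> nudge_tcp(
  segments=[0,0,-2,0,0.04,0,0,-4,0,0.04,0,0,-4,0,0.04],
)

```text
time: 11.6
ee_pos: [0.5785, 0.1785, 0.1463]
tcp_rot: [-179.9, -0.3, 170.6]
wrist_force: [2.8, 5.5, -24.0]
opening: 0.0493
grasp_force: 68.7
```

In the tool's units: 0.031 m is 31, 0.026 m is 26.

>>> nudge_tcp(
  segments=[0,0,6,0,0.04,0,0,13,0,0.04,0,0,20,0,0.04,0,0,26,0,0.04,0,0,31,0,0.04],
)

```text
time: 12.02
ee_pos: [0.5793, 0.1779, 0.1177]
tcp_rot: [-180.0, -0.0, 170.5]
wrist_force: [0.4, -0.4, -4.7]
opening: 0.0496
grasp_force: 70.9
```

>>> nudge_tcp(
  segments=[0,0,0,0,0.04,0,0,0,0,0.04],
)

```text
time: 12.18
ee_pos: [0.5793, 0.1781, 0.118]
tcp_rot: [-180.0, -0.0, 170.5]
wrist_force: [0.1, 0.0, -3.3]
opening: 0.0494
grasp_force: 70.9
```

```bash
python3 -c "
from h import *
go((.579,.1785,.119),170.5)"
```

```text
shift [ 0.0003  0.0004 -0.001 ] turn 0.04 | pos [0.5793 0.1781 0.118 ] yaw 170.54 q [17.1 12.2  2.8 80.7 -0.  26.6] t 12.1833
```

>>> nudge_tcp(
  segments=[6,0,0,0,0.04,12,0,0,0,0.04,18,0,0,0,0.04,24,0,0,0,0.04,30,0,0,0,0.04],
)

```text
time: 12.6
ee_pos: [0.5491, 0.1835, 0.1185]
tcp_rot: [180.0, 0.0, 170.6]
wrist_force: [1.1, -0.3, -2.9]
opening: 0.0496
grasp_force: 70.9
```

>>> nudge_tcp(
  segments=[10,0,0,0,0.04,20,0,0,0,0.04,30,0,0,0,0.04,40,0,0,0,0.04,45,0,0,0,0.04],
)

```text
time: 13.02
ee_pos: [0.504, 0.1909, 0.1185]
tcp_rot: [180.0, -0.0, 170.6]
wrist_force: [0.2, 0.2, -2.7]
opening: 0.0496
grasp_force: 70.9
```

>>> nudge_tcp(
  segments=[0,0,0,0,0.04],
)

```text
time: 13.1
ee_pos: [0.5043, 0.191, 0.1186]
tcp_rot: [180.0, 0.0, 170.6]
wrist_force: [1.2, 0.1, -3.1]
opening: 0.0496
grasp_force: 70.9
```

>>> nudge_tcp(
  segments=[0,0,-20,0,0.04,0,0,-45,0,0.04,0,0,-75,0,0.04,0,0,-105,0,0.04,0,0,-130,0,0.04],
)

```text
time: 13.52
ee_pos: [0.5058, 0.1907, 0.2505]
tcp_rot: [180.0, 0.1, 170.5]
wrist_force: [-0.2, 0.2, -3.6]
opening: 0.0498
grasp_force: 70.9
```

>>> nudge_tcp(
  segments=[0,0,-20,0,0.04,0,0,-35,0,0.04,0,0,-45,0,0.04,0,0,-45,0,0.04,0,0,-45,0,0.04],
)

```text
time: 13.93
ee_pos: [0.5059, 0.1907, 0.2933]
tcp_rot: [180.0, 0.0, 170.5]
wrist_force: [0.2, 0.0, -4.2]
opening: 0.0494
grasp_force: 71.0
```

```bash
python3 - <<'E'
from h import *
s=bot.camera("side");t=bot.camera("top")
cv2.imwrite("pics/f.png",np.vstack([cv2.resize(s[120:300,220:460],(640,300*640//640+0)) ,cv2.resize(t[120:270,200:440],(640,300))]))
E
```

```text
(no output)
```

View pics/f.png

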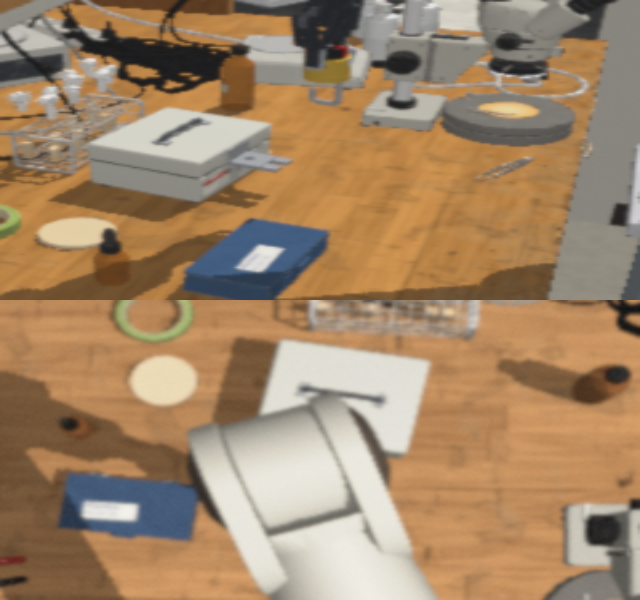

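The padlock hangs open in the gripper at about (327,70), clear of the hasp. The slide box at about (258,258) is past the drug box's left side, and the bottles haven't moved.

```bash
python3 -c "
from workcell import bot
print(bot.job_done())"
```

```text
the job is handed in; nothing more can be done
None
```

I handed the job in with the open padlock in the gripper, dial up, its brass body about 15 cm above the drug box's lid; the slide box is about 4.5 cm past the box's left side, and no verdict was returned.

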